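# Gather the plugs in the tray's corner over the beaker

### The arm

A 6-joint arm with a two-finger parallel gripper is mounted at the origin on the work surface. World frame = base frame: x ahead of the robot, y to its left, z up, the work surface at z = 0. Lengths are in m, angles in rad, forces in N, time in s.
With the tool pointing down it reaches from about 0.35 to 0.975 m from the base axis. Payload 7.1 kg.
Tool frame: the origin (TCP) lies midway between the tips of the shut fingers; the grasp point (between the pads) lies 19 mm behind it; z points along the fingers, y is the line along which they close (so a half turn about z gives the same grasp; the last joint's range is limited). The gripper opens to 88 mm and grips with 3 to 60 N. Pads are 20 mm wide; open, the fingers measure 115 mm over their backs; the gripper's body (75 mm by 178 mm) begins 61 mm behind the grasp point.
Start: joints at [-0.019, 0.423, 1.63, -0, 1.089, -0.019], TCP at [0.625, 0, 0.223] pointing down, gripper open.
Joint ranges: [-3, 3], [-0.9, 2.11], [0.09, 2.58], [-1.31, 4.45], [0.11, 2.69], [-2.54, 2.54]. Speed limits (rad/s): [2.39, 2.39, 3.01, 3.14, 3.14, 3.14].

### API

Orientations are given as a unit quaternion [w, x, y, z].
In Python, from station import move_pose, movel, movej, command_gripper, wait, inverse_kinematics, read_camera, camera_info, MotionError, job_done, get_time, get_joint_pos, get_qvel, get_effort, get_tcp_pos, get_ee_rot, get_ft_force, get_ft_torque, get_grip_width, get_finger_force gives the robot as it stands. Calls block until the motion is done:
- move_pose(position, orientation): joint-space move of the TCP to a pose.
- movel(position, frame=None, v=0.15, until_force=None): straight line of the TCP; frame=None keeps the orientation; v is the mean speed in m/s. With until_force (N) it stops when the force on the tool has changed by that much, and returns True; else False.
- movej(angles): joint-space move.
- command_gripper(opening): opening from 0.0 (shut) to 1.0 (fully open); the grip force is fixed at half the most; returns when the fingers have stopped.
- wait(seconds).
- inverse_kinematics(position, orientation): joint angles nearest the present ones, or None.
- read_camera(name): name is "scene" or "side" or "wrist"; returns the picture (384x512x3 uint8, red, green, blue); there is no depth.
- camera_info(name): a dict with "intrinsics" (3x3 intrinsics, pixels), "dist" ([k1, k2, p1, p2, k3] as OpenCV has them; the pictures are not rectified), "T" (4x4, takes a point from camera to world coordinates); the wrist camera has in their place "tool_from_camera" (4x4, takes a point from camera to tool coordinates, whose origin is the TCP and whose axes are the flange's). Camera axes: x right, y up, looking along -z (the intrinsics and any distortion apply to the point x, -y, -z); pixel columns grow to the right and rows downward; lengths in m; the calibration is good to about 2 mm. A picture is of the moment at which its call begins: read the wrist's pose just before it. camera_info takes no time and is no camera call.
A pose or a line that the arm cannot do raises MotionError and nothing moves.
- job_done(): hands the job in; it is judged then, once.
Readings, each from a call of its own:
- get_time(): time.
- get_joint_pos(): joint angles.
- get_qvel(): joint speeds.
- get_effort(): joint torques, N m.
- get_tcp_pos(): TCP position.
- get_ee_rot(): TCP orientation.
- get_ft_force(): force on the tool from outside, world axes, zero at the start.
- get_ft_torque(): the same for the moment, N m.
- get_grip_width(): opening from 0.0 (shut) to 1.0 (fully open).
- get_finger_force(): force on a finger pad.
Only numpy, scipy, OpenCV 4.12 (cv2) and the standard library are available. Lean on these libraries where they do the work, as an engineer would, in place of code of your own. Each camera call takes 0.05 s, during which the arm holds its last target. There are 200 camera calls.

### The job

Pick up the white tray, tilt it until all four black disc plugs slide together into one corner, and hold that corner over the mouth of the steel beaker, a few centimetres above its rim. Spill no plug, rest the tray on nothing, and leave the beaker and the other things where they stand. Finish while still holding the tray tilted and still: do not put it down or let go.

Things in the scene. Friction and masses are not known exactly. Their poses are not given: they have to be found in the camera images.
- tray: White open plastic tray, loose, 200 x 130 mm outside, 50 mm high, walls and floor 4 mm, 0.16 to 0.28 kg. Origin: centre of its underside; local x along the length, y along the width, z up out of the open top. An upright grip lug in the middle of each end wall. Its local +x end starts on the far side from the robot (yaw within 30 degrees).
- tray_lug0 (a point): Centre of the top edge of a grip lug on the tray's end wall, at local (-99, 0, 80) mm. The lug is a flat upright plate of the tray's plastic, 10 mm thick (tray x), 60 mm wide (tray y), its top 30 mm above the rim, its foot 30 mm above the underside.
- tray_lug1 (a point): Centre of the top edge of a grip lug on the tray's end wall, at local (+99, 0, 80) mm. The lug is a flat upright plate of the tray's plastic, 10 mm thick (tray x), 60 mm wide (tray y), its top 30 mm above the rim, its foot 30 mm above the underside.
- tray_corner0 (a point): Inside corner of the tray's floor, at local (-96, -61, 4) mm of the tray.
- tray_corner1 (a point): Inside corner of the tray's floor, at local (-96, +61, 4) mm of the tray.
- tray_corner2 (a point): Inside corner of the tray's floor, at local (+96, -61, 4) mm of the tray.
- tray_corner3 (a point): Inside corner of the tray's floor, at local (+96, +61, 4) mm of the tray.
- disc0: Black smooth plastic disc plug, one of four alike, 20 mm across and 12 mm high, 12 g, lying flat and loose in the tray; it starts to slide on the tray floor at a tilt of about 10 degrees; rubbing along a wall as well it needs more (about 30 degrees towards a corner, or rock the tray). Origin at the centre of its underside, z along its axis.
- disc1: Black smooth plastic disc plug, one of four alike, 20 mm across and 12 mm high, 12 g, lying flat and loose in the tray; it starts to slide on the tray floor at a tilt of about 10 degrees; rubbing along a wall as well it needs more (about 30 degrees towards a corner, or rock the tray). Origin at the centre of its underside, z along its axis.
- disc2: Black smooth plastic disc plug, one of four alike, 20 mm across and 12 mm high, 12 g, lying flat and loose in the tray; it starts to slide on the tray floor at a tilt of about 10 degrees; rubbing along a wall as well it needs more (about 30 degrees towards a corner, or rock the tray). Origin at the centre of its underside, z along its axis.
- disc3: Black smooth plastic disc plug, one of four alike, 20 mm across and 12 mm high, 12 g, lying flat and loose in the tray; it starts to slide on the tray floor at a tilt of about 10 degrees; rubbing along a wall as well it needs more (about 30 degrees towards a corner, or rock the tray). Origin at the centre of its underside, z along its axis.
- beaker: Open steel beaker, loose, standing upright on the bench, 90 mm across at the mouth, 90 mm high, 0.3 kg. Origin at the centre of its underside.
- beaker_rim (a point): Centre of the beaker's mouth, 90 mm above the bench.
- bottle: Bystander: amber bottle with a cap, 70 mm across, 160 mm high, loose. Origin at the centre of its underside. It stands on one side of the tray and the beaker on the other; which is where varies.
- jar: Bystander: closed white jar, 64 mm across, 70 mm high, loose, beyond the tray. Origin at the centre of its underside.
- tape: Bystander: roll of tape lying flat, 96 mm across, 24 mm high, loose, on the robot's right. Origin at the centre of its underside.

How it is judged:
At the end, for the whole second after the job is handed in: Held only by the fingers, still, tilted 15 to 55 degrees; all four plugs at rest within 78 mm of one inside floor corner of the tray; that corner within 45 mm horizontally of the centre of the beaker's mouth and 95 to 220 mm above the bench; beaker upright (angle between tray's own z axis and vertical between 0.26 and 0.96 rad and contact force between the fingers and tray above 2 N and height (world z) of tray above 0.1 m and contact force between tray and beaker below 0.1 N and contact force between tray and bottle below 0.1 N and contact force between tray and jar below 0.1 N and contact force between tray and tape below 0.1 N and linear speed of each of tray, disc0, disc1, disc2, disc3 below 0.03 m/s and angle between beaker's own z axis and vertical below 0.1 rad and ((distance between each of disc0, disc1, disc2, disc3 and tray_corner0 below 0.078 m and horizontal distance between tray_corner0 and beaker_rim below 0.045 m and height (world z) of tray_corner0 between 0.095 and 0.22 m) or (distance between each of disc0, disc1, disc2, disc3 and tray_corner1 below 0.078 m and horizontal distance between tray_corner1 and beaker_rim below 0.045 m and height (world z) of tray_corner1 between 0.095 and 0.22 m) or (distance between each of disc0, disc1, disc2, disc3 and tray_corner2 below 0.078 m and horizontal distance between tray_corner2 and beaker_rim below 0.045 m and height (world z) of tray_corner2 between 0.095 and 0.22 m) or (distance between each of disc0, disc1, disc2, disc3 and tray_corner3 below 0.078 m and horizontal distance between tray_corner3 and beaker_rim below 0.045 m and height (world z) of tray_corner3 between 0.095 and 0.22 m))); the arm keeps its last pose, push and grip.
It fails at once if a plug comes out of the tray (distance between any of disc0, disc1, disc2, disc3 and tray above 0.15 m).
It fails at once if the beaker is moved more than 30 mm or tipped (distance of beaker from where it was at the start of the episode above 0.03 m or angle between beaker's own z axis and vertical above 0.25 rad).
It fails at once if the bottle is moved more than 30 mm or tipped (distance of bottle from where it was at the start of the episode above 0.03 m or angle between bottle's own z axis and vertical above 0.25 rad).
It fails at once if the jar is moved more than 30 mm or tipped (distance of jar from where it was at the start of the episode above 0.03 m or angle between jar's own z axis and vertical above 0.25 rad).
It fails at once if the tape is moved more than 30 mm or tipped (distance of tape from where it was at the start of the episode above 0.03 m or angle between tape's own z axis and vertical above 0.25 rad).
It also fails if it takes over 48 s, if anything falls off the work surface, if the arm or the gripper's body presses on something with over 40 N, if the wrist force passes 120 N, or if a joint passes its speed limit or range.

## Working session

There is one attempt and no reset: what is moved stays moved. The work goes in short steps, each a Python script; the robot and the scene stay as the last script left them, time stands still between calls to the robot, and variables do not carry over. Pictures are saved under pics/ and viewed, at most 10 in all, crops included, and the job is handed in when it is done.

```bash
mkdir -p pics; ls; python3 - <<'E'
from station import *
import cv2,numpy as np
np.set_printoptions(precision=4,suppress=True)
a=[]
for n in ["scene","side","wrist"]:
    im=read_camera(n); cv2.imwrite(f"pics/{n}0.png",im[:,:,::-1])
    i=camera_info(n); print(n,i)
print(get_time(),get_ee_rot())
a=[cv2.imread(f"pics/{n}0.png") for n in["scene","side"]]
cv2.imwrite("pics/both0.png",cv2.resize(np.vstack(a),(512,768))[:600] if 0 else a[0])
E
```

```text
pics
scene {'intrinsics': array([[423.3252,   0.    , 260.379 ],
       [  0.    , 423.3252, 189.603 ],
       [  0.    ,   0.    ,   1.    ]]), 'dist': array([0.0085, 0.    , 0.    , 0.    , 0.    ]), 'T': array([[-0.8678, -0.2867,  0.4058,  1.0163],
       [ 0.4965, -0.5321,  0.6858,  0.6701],
       [ 0.0193,  0.7967,  0.6041,  0.7251],
       [ 0.    ,  0.    ,  0.    ,  1.    ]])}
side {'intrinsics': array([[483.0832,   0.    , 269.2734],
       [  0.    , 483.0832, 189.2608],
       [  0.    ,   0.    ,   1.    ]]), 'dist': array([-0.0941,  0.    ,  0.    ,  0.    ,  0.    ]), 'T': array([[ 0.9059,  0.3243, -0.2722,  0.2253],
       [-0.4234,  0.7004, -0.5746, -0.8498],
       [ 0.0043,  0.6358,  0.7719,  1.1367],
       [ 0.    ,  0.    ,  0.    ,  1.    ]])}
wrist {'intrinsics': array([[320.0819,   0.    , 260.0902],
       [  0.    , 320.0819, 188.3742],
       [  0.    ,   0.    ,   1.    ]]), 'dist': array([-0.0828,  0.    ,  0.    ,  0.    ,  0.    ]), 'tool_from_camera': array([[-0.0002,  0.9681,  0.2505,  0.0674],
       [ 1.    ,  0.0002, -0.0001, -0.0005],
       [-0.0001,  0.2505, -0.9681, -0.1618],
       [ 0.    ,  0.    ,  0.    ,  1.    ]])}
0.15 [-0.0004  0.7071  0.7071 -0.0004]
```

View pics/scene0.png

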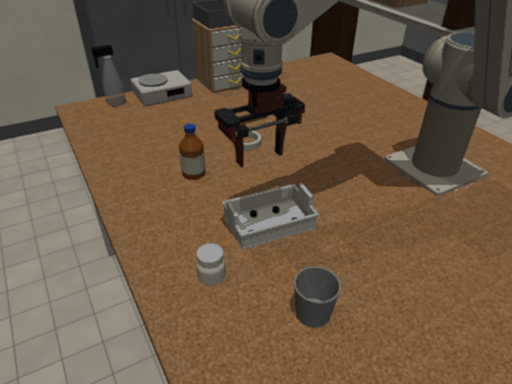

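View pics/side0.png

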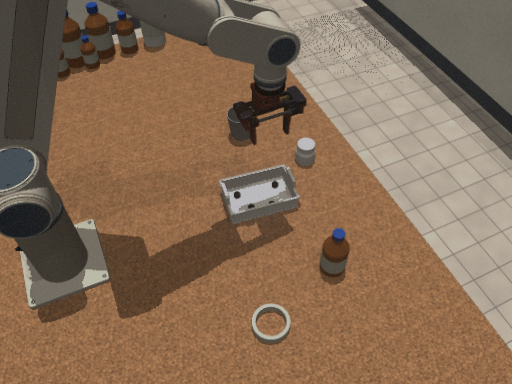

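View pics/wrist0.png

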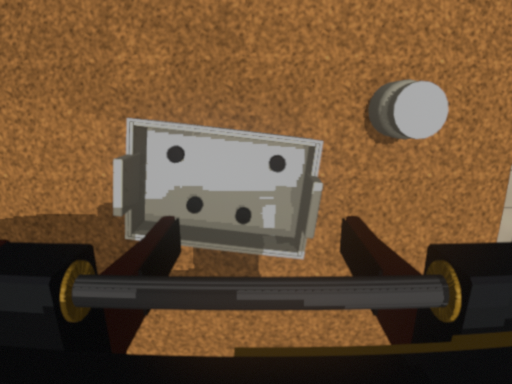

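The scene view shows the beaker on the robot's left, mouth about (316,287), with the jar at (210,262), the bottle at (192,155) and the tape at (250,140). The side view agrees with this. The wrist view shows the tray's rim corners at about (127,120), (322,142), (303,258) and (125,238), the lugs at (120,186) and (315,207), and four discs inside.

```bash
cat > h.py <<'E'
from station import *
import cv2,numpy as np
from scipy.spatial.transform import Rotation as R
np.set_printoptions(precision=4,suppress=True)
def quat(r): return r.as_quat(scalar_first=True)
def camT(n):
    i=camera_info(n)
    if n!="wrist": return i,i["T"]
    T=np.eye(4);T[:3,:3]=R.from_quat(get_ee_rot(),scalar_first=True).as_matrix();T[:3,3]=get_tcp_pos()
    return i,T@i["tool_from_camera"]
def cast(n,px,z,cam=None):
    i,T=cam or camT(n)
    p=cv2.undistortPoints(np.array(px,float).reshape(-1,1,2),i["intrinsics"],i["dist"])[:,0]
    d=np.c_[p[:,0],-p[:,1],-np.ones(len(p))]@T[:3,:3].T
    return T[:3,3]+d*((z-T[2,3])/d[:,2:])
E
python3 - <<'E'
from h import *
rim=cast("wrist",[(127,120),(322,142),(303,258),(125,238)],.05)
print("rim\n",rim,"\nsides",np.linalg.norm(rim-np.roll(rim,-1,0),axis=1),rim.mean(0))
e=rim[1]-rim[0]+rim[2]-rim[3];print("yaw deg",np.degrees(np.arctan2(e[1],e[0])))
print("lug tops",cast("wrist",[(119,186),(315,207)],.08))
# dark-grey beaker: scene colour mask
im=cv2.imread("pics/scene0.png");hsv=cv2.cvtColor(im,cv2.COLOR_BGR2HSV)
m=((hsv[:,:,1]<60)).astype(np.uint8)*255
w=np.zeros_like(m);w[255:340,280:350]=255
m=cv2.morphologyEx(m&w,cv2.MORPH_OPEN,np.ones((3,3)))
c=max(cv2.findContours(m,0,2)[0],key=cv2.contourArea);x,y,ww,hh=cv2.boundingRect(c);print("beaker box",x,y,ww,hh)
# rim in scene: ellipse, leftmost/rightmost points
px=[(x,0),(x+ww,0)]
top=[p for p in c[:,0] if p[1]<y+14];el=cv2.fitEllipse(c);print(el)
q=c[:,0];L=q[q[:,0].argmin()];Rr=q[q[:,0].argmax()];T=q[q[:,1].argmin()]
print(L,Rr,T,cast("scene",[L,Rr,T,(L+Rr)/2],.09))
print("jar top",cast("wrist",[(419,110)],.07),"bottle scene base",cast("scene",[(193,172)],0),cast("side",[(333,268)],0),"tape",cast("side",[(271,323)],.012))
cv2.imwrite("pics/crop1.png",cv2.resize(im[180:340,190:360],None,fx=3.5,fy=3.5,interpolation=cv2.INTER_CUBIC))
E
```

```text
rim
 [[ 0.4855  0.0545  0.05  ]
 [ 0.6885  0.031   0.05  ]
 [ 0.6731 -0.1015  0.05  ]
 [ 0.4694 -0.0776  0.05  ]] 
sides [0.2044 0.1334 0.2052 0.1331] [ 0.5791 -0.0234  0.05  ]
yaw deg -6.645353525790859
lug tops [[ 0.4834 -0.0088  0.08  ]
 [ 0.6787 -0.0304  0.08  ]]
beaker box 294 267 46 60
((314.9169921875, 294.291259765625), (44.45869827270508, 62.688514709472656), 6.536106109619141)
[294 279] [339 292] [307 267] [[0.6751 0.23   0.09  ]
 [0.6179 0.2977 0.09  ]
 [0.635  0.2165 0.09  ]
 [0.6461 0.2644 0.09  ]]
jar top [[0.7791 0.0653 0.07  ]] bottle scene base [[ 0.6631 -0.3239  0.    ]] [[ 0.6656 -0.3254  0.    ]] tape [[ 0.4445 -0.4022  0.012 ]]
```

View pics/crop1.png

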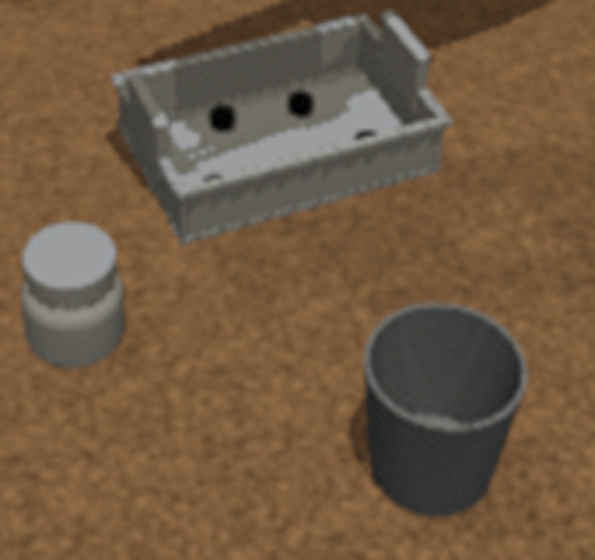

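The crop shows the beaker's rim ellipse with its left edge at (365,365), right at (525,372), top at (443,304) and bottom at (443,432). The crop is scaled 3.5× with offset (190,180). Next I cast those points to the rim height and search for feasible tilted poses.

```bash
cat >> h.py <<'E'
CORN={0:(-.096,-.061,.004),1:(-.096,.061,.004),2:(.096,-.061,.004),3:(.096,.061,.004)}
YAW0=np.radians(-6.6); C0=np.array([.580,-.0215,0]); GZ=.038
def grasp(lug,flip):  # tool in tray
    M=np.array([[0,1,0],[1,0,0],[0,0,-1.]])
    if flip: M=np.diag([-1,-1,1])@M
    return R.from_matrix(M),np.array([-.099 if lug==0 else .099,0,GZ])
def trayrot(yaw,corner,tilt,ang):
    s=np.sign(CORN[corner]); d=np.array([s[0]*np.cos(ang),s[1]*np.sin(ang),0])  # lowered direction in tray
    ax=np.cross([0,0,1],d)
    return R.from_euler('z',yaw)*R.from_rotvec(ax*tilt)
def tool(Rt,lug,flip,corner=None,at=None,origin=None):
    Rg,pg=grasp(lug,flip)
    if origin is None: origin=np.array(at)-Rt.apply(CORN[corner])
    return origin+Rt.apply(pg),quat(Rt*Rg)
E
python3 - <<'E'
from h import *
px=np.array([(365,365),(525,372),(443,304),(443,432),(445,368)])/3.5+(190,180)-.36
b=cast("scene",px,.09);print(b,np.linalg.norm(b[0]-b[1]),np.linalg.norm(b[2]-b[3]))
bk=(b[0]+b[1]+b[2]+b[3])/4; print(bk)
Rt=R.from_euler('z',YAW0)
lo=np.array([-3,-.9,.09,-1.31,.11,-2.54]);hi=np.array([3,2.11,2.58,4.45,2.69,2.54])
assert trayrot(0,1,.5,.7).apply(CORN[1])[2]<0
for lug in(0,1):
  for flip in(0,1):
    g=inverse_kinematics(*tool(Rt,lug,flip,origin=C0))
    print("grasp",lug,flip,g)
    if g is None: continue
    for corner in range(4):
      best=[]
      for yd in range(-120,121,15):
        q=inverse_kinematics(*tool(trayrot(YAW0+np.radians(yd),corner,np.radians(38),np.radians(45)),lug,flip,corner,(bk[0],bk[1],.14)))
        if q is not None: best.append((round(min(np.r_[q-lo,hi-q]),2),round(float(abs(q-g).max()),2),yd))
      print(lug,flip,corner,sorted(best,key=lambda t:t[1])[:4])
E
```

```text
[[0.682  0.2402 0.09  ]
 [0.6077 0.2867 0.09  ]
 [0.6179 0.2244 0.09  ]
 [0.6708 0.2977 0.09  ]
 [0.6446 0.2632 0.09  ]] 0.08760369552516724 0.09043355036871108
[0.6446 0.2622 0.09  ]
grasp 0 0 [-0.0457  0.5316  2.0405 -0.      0.5695  0.0695]
0 0 0 [(np.float64(0.03), 0.9, -15), (np.float64(0.14), 0.9, 0), (np.float64(0.36), 1.02, 15), (np.float64(0.58), 1.02, 30)]
0 0 1 [(np.float64(0.08), 0.75, 60), (np.float64(0.41), 0.99, 15), (np.float64(0.32), 0.99, 30), (np.float64(0.29), 1.02, 45)]
0 0 2 [(np.float64(0.9), 0.69, -15), (np.float64(0.86), 0.77, -30), (np.float64(0.77), 0.8, -45), (np.float64(0.96), 0.86, 0)]
0 0 3 [(np.float64(0.59), 0.72, 75), (np.float64(0.53), 0.78, 90), (np.float64(0.68), 0.81, 60), (np.float64(0.51), 0.91, 105)]
grasp 0 1 None
grasp 1 0 [-0.066   0.7277  1.5866 -0.      0.8274  0.0492]
1 0 0 [(np.float64(0.33), 0.39, -15), (np.float64(0.46), 0.54, 0), (np.float64(0.62), 0.67, 15), (np.float64(0.79), 0.71, 30)]
1 0 1 [(np.float64(0.42), 0.6, 60), (np.float64(0.31), 0.6, 75), (np.float64(0.57), 0.64, 45), (np.float64(0.61), 0.7, 30)]
1 0 2 [(np.float64(1.23), 0.65, -15), (np.float64(1.13), 0.68, 0), (np.float64(1.06), 0.73, -30), (np.float64(0.87), 0.81, -45)]
1 0 3 [(np.float64(0.71), 0.64, 60), (np.float64(0.63), 0.68, 75), (np.float64(0.56), 0.75, 90), (np.float64(0.8), 0.79, 45)]
grasp 1 1 None
```

Beaker centre is (0.645, 0.262), and the measured rim diameter of 88–90 mm matches the given 90 mm. The tray measurements also match its sizes. I'll grasp the far lug (lug1), use corner3 as the low corner, then lift and check.

```bash
python3 - <<'E'
from h import *
p,q=tool(R.from_euler('z',YAW0),1,0,origin=C0); p[:2]=(.6785,-.0318); print(p,q)
move_pose(p+[0,0,.12],q)
movel(p,q,v=.08,until_force=8); print(get_tcp_pos(),get_ft_force())
command_gripper(0.0); print("w",get_grip_width()*88,"F",get_finger_force())
movel(p+[0,0,.03],q,v=.03); print(get_ft_force(),get_ft_torque(),get_finger_force())
movel(p+[0,0,.15],q,v=.08); wait(.3); print(get_ft_force(),get_ft_torque(),get_grip_width()*88,get_time())
a=[read_camera(n)[:,:,::-1] for n in("wrist","side")]
cv2.imwrite("pics/lift.png",cv2.resize(np.hstack(a),(800,300)))
E
```

```text
[ 0.6785 -0.0318  0.038 ] [0.     0.7466 0.6652 0.    ]
[ 0.6789 -0.0318  0.0386] [-1.2025 -1.3638  0.0773]
w 9.879534909161478 F 29.998330771923065
[ 0.0189  0.1579 -3.0277] [ 0.0086 -0.3012 -0.005 ] 29.99792128801346
[-0.6902  0.0088 -2.7622] [-0.018  -0.376  -0.0114] 9.854812993952784 6.525
```

View pics/lift.png

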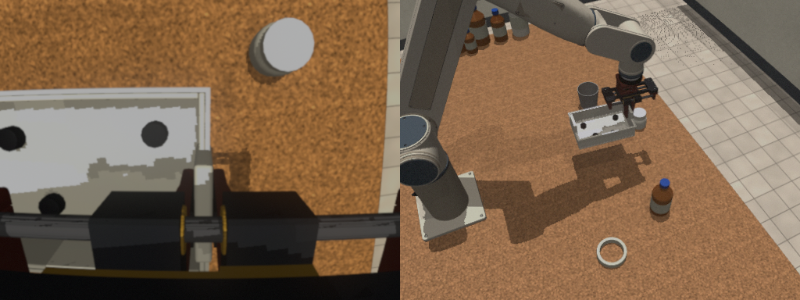

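The tray is held level by lug1 with grip width 9.9 mm, and three discs are visible in the wrist view at (12,138), (155,133) and (50,204). Next I plan the tilt and check joint paths and forearm clearance.

```bash
cat > plan.py <<'E'
from h import *
D=np.radians
# key frames: (yaw offset deg, tilt deg, ang deg, corner xyz, h)
K0=C0+R.from_euler('z',YAW0).apply(CORN[3])
A=np.array([K0[0],K0[1]+.02,.20]); B=np.array([.6446,.2622,.15])
keys=[(0,0,45,[K0[0],K0[1],.154]),(0,20,45,A),(0,38,45,A),(0,36,20,A),(0,36,70,A),(0,40,45,A),(22,40,45,(A+B)/2+[0,0,.015]),(45,40,45,B+[0,0,.03]),(45,38,45,B)]
def pose(k): return tool(trayrot(YAW0+D(k[0]),3,D(k[1]),D(k[2])),1,0,3,k[3])
def interp(a,b,n): return [tuple(np.add(np.multiply(1-s,x),np.multiply(s,y)) for x,y in zip(map(np.asarray,a),map(np.asarray,b))) for s in np.linspace(0,1,n+1)[1:]]
E
python3 - <<'E'
from plan import *
print(get_joint_pos())
for k in keys:
    print(k[:3],inverse_kinematics(*pose(k)),pose(k)[0])
E
```

```text
[-0.0644  0.5389  1.5259 -0.      1.0769  0.0508]
(0, 0, 45) [-0.066   0.5386  1.5261 -0.      1.0768  0.0492] [ 0.6783 -0.0329  0.188 ]
(0, 20, 45) [ 0.0643  0.645   1.2443 -0.1961  1.5435  0.2137] [ 0.6894 -0.0041  0.246 ]
(0, 38, 45) [ 0.1308  0.8198  1.0133 -0.3386  1.8816  0.2373] [0.7016 0.0055 0.252 ]
(0, 36, 20) [ 0.026   0.8595  0.9531 -0.1307  1.944   0.1322] [ 0.7011 -0.0074  0.2381]
(0, 36, 70) [ 0.2104  0.6968  1.2102 -0.4786  1.6506  0.3893] [0.6921 0.0146 0.2606]
(0, 40, 45) [ 0.1368  0.8406  0.9876 -0.355   1.918   0.2352] [0.703  0.0067 0.2524]
(22, 40, 45) [ 0.3435  0.8164  1.0569 -0.4463  1.8099  0.0897] [0.6981 0.1245 0.2424]
(45, 40, 45) [ 0.5451  0.8066  1.0988 -0.5369  1.6919 -0.065 ] [0.6885 0.2475 0.2324]
(45, 38, 45) [ 0.5354  0.8179  1.1318 -0.5128  1.6257 -0.0483] [0.6882 0.2457 0.202 ]
```

```bash
cat >> plan.py <<'E'
def go(k,rate=0.4,vlin=.1):
    p,q=pose(k); p0=get_tcp_pos(); ang=(R.from_quat(get_ee_rot(),scalar_first=True).inv()*R.from_quat(q,scalar_first=True)).magnitude()
    d=np.linalg.norm(p-p0); T=max(ang/rate,d/vlin,.3)
    t=get_time(); movel(p,q,v=max(d/T,.002)); print(k[:3],"T",round(T,2),"took",round(get_time()-t,2),get_ft_force(),get_ft_torque(),get_finger_force())
E
python3 - <<'E'
from plan import *
for k in keys[1:6]: go(k)
wait(.3); print(get_time(),get_grip_width()*88)
a=[read_camera(n)[:,:,::-1] for n in("wrist","scene")]
cv2.imwrite("pics/tilt.png",cv2.resize(np.hstack(a),(800,300)))
E
```

```text
(0, 20, 45) T 0.87 took 1.03 [-0.3374 -0.2792 -2.3314] [ 0.1562 -0.5336 -0.0609] 29.996165335178375
(0, 38, 45) T 0.79 took 0.92 [-0.9803 -0.3198 -2.8117] [ 0.298  -0.7437  0.0651] 29.996265470981598
(0, 36, 20) T 0.69 took 0.84 [-0.476   1.091  -2.0452] [ 0.1167 -0.7782  0.0113] 29.996690154075623
(0, 36, 70) T 1.31 took 1.47 [-0.3156 -0.1614 -3.4863] [ 0.5289 -0.5341 -0.0046] 29.9960196018219
(0, 40, 45) T 0.72 took 0.89 [ 0.0799 -0.1492 -3.1722] [ 0.3081 -0.705  -0.0183] 29.996070563793182
12.0667 10.085511849413338
```

View pics/tilt.png

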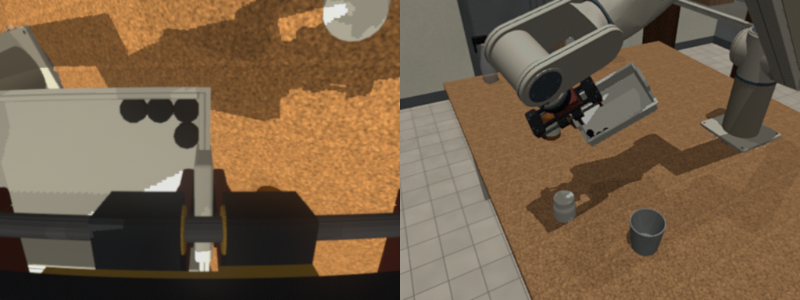

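The wrist view shows all four discs packed in corner3 at (133,110), (160,110), (186,110) and (186,135). The farthest is about 51 mm from the corner, and the tray hasn't slipped in the grip. Now I carry it over the beaker.

```bash
python3 - <<'E'
from plan import *
for k in keys[6:]: go(k,.3,.08)
wait(.5); print(get_time(),get_tcp_pos(),pose(keys[-1])[0],get_grip_width()*88,abs(get_qvel()).max())
T=R.from_quat(get_ee_rot(),scalar_first=True)*grasp(1,0)[0].inv()
print("corner",get_tcp_pos()+T.apply(np.array(CORN[3])-grasp(1,0)[1]),"tilt",np.degrees(np.arccos(T.as_matrix()[2,2])))
a=[read_camera(n)[:,:,::-1] for n in("wrist","scene","side")]
for n,i in zip("wsd",a): cv2.imwrite(f"pics/end_{n}.png",i)
cv2.imwrite("pics/end.png",cv2.resize(np.hstack(a[:2]),(800,300)))
cv2.imwrite("pics/end2.png",cv2.resize(a[2][60:200,170:360],None,fx=4,fy=4,interpolation=cv2.INTER_CUBIC))
E
```

```text
(22, 40, 45) T 1.48 took 1.62 [-0.1164  0.0271 -2.5025] [ 0.6185 -0.5587  0.0027] 29.996252954006195
(45, 40, 45) T 1.56 took 1.7 [ 0.6577  0.2586 -2.5188] [ 0.8628 -0.3056 -0.0254] 29.995967745780945
(45, 38, 45) T 0.38 took 0.53 [ 0.057  -0.5682 -2.7755] [ 0.803  -0.3356 -0.0098] 29.99626189470291
16.525 [0.6883 0.2458 0.2022] [0.6882 0.2457 0.202 ] 9.726030666051814 0.0018277191060449417
corner [0.6446 0.2623 0.1501] tilt 37.994982596772225
```

View pics/end.png

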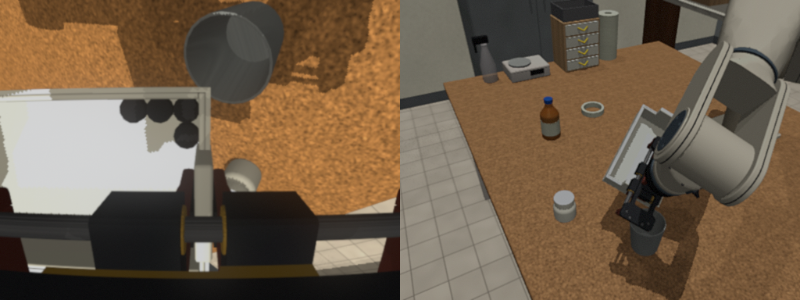

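View pics/end2.png

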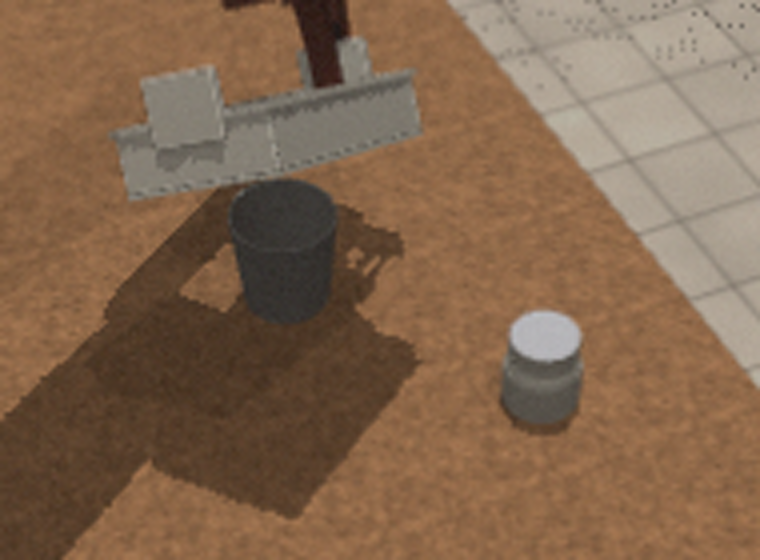

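The wrist view shows the discs still in corner3, with the tray corner at (209,88) beside the beaker mouth centred near (230,57). The side crop shows the tray clear above the beaker at (283,215). I'll check both positions numerically before handing in.

```bash
python3 - <<'E'
from plan import *
print("beaker side",cast("side",[(283/4+170,215/4+60)],.09))
print("beaker wrist",cast("wrist",[(230*1.28,57*1.28)],.09))
print("tray outer rim corner3 by wrist px ->", end=" ")
T=R.from_quat(get_ee_rot(),scalar_first=True)*grasp(1,0)[0].inv()
w=lambda v:get_tcp_pos()+T.apply(np.array(v)-grasp(1,0)[1])
c=w((.1,.065,.05)); print(c,cast("wrist",[(209*1.28,88*1.28)],c[2]))
l=w((-.099,0,.08)); print("lug0",l,cast("side",[(178/4+170,73/4+60)],l[2]))
print(get_finger_force(),w((0,0,0)),w((.1,.065,0)))
E
```

```text
beaker side [[0.6446 0.2544 0.09  ]]
beaker wrist [[0.6427 0.267  0.09  ]]
tray outer rim corner3 by wrist px -> [0.6484 0.2948 0.1828] [[0.6496 0.2964 0.1828]]
lug0 [0.5395 0.1779 0.3214] [[0.5432 0.1735 0.3214]]
29.996077716350555 [0.6097 0.1757 0.2152] [0.6448 0.2642 0.1434]
```

All the checks agree within about 8 mm, against a 45 mm tolerance, so I'm handing in.

```bash
python3 -c "
from station import *
wait(.5); print(get_time(),abs(get_qvel()).max(),get_finger_force()); print(job_done())"
```

```text
17.175 0.0013096023013343834 29.996273517608643
the job is handed in; nothing more can be done
None
```

I handed the job in at 17.2 s. The arm is holding the tray still at a 38° tilt, with all four plugs in corner3 about 6 cm above the beaker's rim and within about 8 mm of its centre; no verdict came back.

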